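# Battery check with the hidden key in the test set's rail

## Task

Check the battery of the blue test set: start on the red end of the finger rail along its front top edge and slide a fingertip gently along the top of the rail until you find the notch hidden in it, then press the key inside the notch until the meter's needle stands in the green. Finish while still holding the key down with the needle in the green. Pick nothing up, and leave everything else on the table and on the case where it is.

Things in the scene. Friction and masses are not known exactly. Their poses are not given: they have to be found in the camera images.
- case: blue battery test set, heavy: it does not move. 306 mm long (its y axis), 170 mm deep (x), flat top 80 mm above its origin, which is the centre of its underside, on the table. +x points away from the robot, +y left, z up. On its top are a meter and other things; none stands within 25 mm of the rail.
- meter (a point): centre of the meter's clear window, on top of the case: a black-framed dial 124 mm (y) x 104 mm (x), standing 24 mm above the case's flat top. The other things on the top are at most 25 mm high.
- rail: straight grey finger rail raised on the case's front top edge (nearest the robot), 22 mm wide (x), 26 mm high, flat on top, level within 0.3 mm. Origin: on its centre line, at its underside, half way along the case; axes as the case's. With its red end it runs from y = -153 to +153 mm. In front of it is free air; behind it the case's flat top, 26 mm below the rail's top.
- rail_top (a point): middle of the rail's top, 26 mm above the rail's origin. Somewhere in the rail is one notch, 36 mm long along it, open to the front and the back. Its place differs each time and is not reported: its centre lies between y = -45 and +45 mm of this point. In the notch is a sprung dark grey key as long as the notch, 18 mm wide, whose top rests 5 mm below the rail's top.
- red_end: the red end piece of the rail, at the rail's left (+y) end: 30 mm long along the rail, 22 mm wide, 26 mm high, its top level with the rail's. Origin: centre of its underside.
- key (a joint): how far the key is pressed down, m: 0 at rest, 0.010 at its lower stop. It takes 3 N to start moving and 8 N at the stop, and springs back up when let go.
- needle (a joint): angle of the meter's needle, rad: 0 at rest (at the left of the scale), 1.1 with the key fully down. It follows the key in proportion (0.11 rad per mm); the green part of the scale begins at 0.70 (key 6.4 mm down) and ends at 1.2.
- clock: a round white wall clock lying face up, 230 mm across, 42 mm high; loose, to be left alone. Origin: centre of its underside.
- relay: a cream box with a red window on top, 80 x 60 x 70 mm high; loose, to be left alone. Origin: centre of its underside.
- driver: a screwdriver with an orange handle, lying on the table; loose, to be left alone. Origin: its own origin on the tool.
- tape: a yellow roll of tape lying flat, 90 mm across, 20 mm high; loose, to be left alone. Origin: centre of its underside.
- jar: a small jar, 56 mm across, 70 mm high; loose, to be left alone. Origin: centre of its underside.
- cell: a green battery cell standing on end, 32 mm across, 59 mm high; loose, to be left alone. Origin: centre of its underside.
- cap: a loose black spare knob, 34 mm across, 22 mm high, standing on top of the test set's case; loose, to be left alone. Origin: centre of its underside.

How it is judged (in metres and radians):
On the way, in this order (a step that is already met when the one before it is completed fails the run):
1. a fingertip touches the red end of the rail, the key still up (contact force between the fingers and red_end above 0.3 N and value of joint key below 0.001 m), for 0.05 s.
2. it slides on along the grey rail, off the red end, the key still up (contact force between the fingers and rail above 0.3 N and contact force between the fingers and red_end below 0.1 N and value of joint key below 0.001 m), for 0.2 s.
3. the key in the notch is pressed by the fingers until the needle stands in the green (contact force between the fingers and rail above 1 N and value of joint needle above 0.7 rad and value of joint key above 0.0062 m), for 0.3 s.
At the end, for the whole second after the job is handed in: The fingers hold the key down (pressing with over 1 N, key more than 6.2 mm down), the needle stands in the green (above 0.70 rad), and every loose thing is within 20 mm of where it was (all of step 3 and distance of each of clock, relay, driver, tape, jar, cell, cap from where it was at the start of the episode below 0.02 m); the arm keeps its last pose, push and grip.
It fails at once if a loose thing on the table or on the case is moved or lifted by more than 20 mm (distance of any of clock, relay, driver, tape, jar, cell, cap from where it was at the start of the episode above 0.02 m).
It fails at once if the rail or its key is pressed with more than 70 N (contact force between the fingers and rail above 70 N or contact force between the fingers and red_end above 70 N).
It also fails if it takes over 67 s, if anything falls off the work surface, if the arm or the gripper's body presses on something with over 40 N, if the wrist force passes 120 N, or if a joint passes its speed limit or range.

## Robot

A 6-joint arm with a two-finger parallel gripper is mounted at the origin on the work surface. World frame = base frame: x ahead of the robot, y to its left, z up, the work surface at z = 0. Lengths are in m, angles in degrees, forces in N, time in s.
With the tool pointing down it reaches from about 0.4 to 0.825 m from the base axis. Payload 7 kg.
Tool frame: the origin (TCP) lies midway between the tips of the shut fingers; the grasp point (between the pads) lies r.hold_point_z behind it (r.hold_point_z is the distance from the TCP to the grasp point, in m); z points along the fingers, x is the direction in which the jaws open and shut, and the axes are right-handed (so a half turn about z gives the same grasp; the last joint's range is limited). The gripper opens to 88 mm and grips with 3 to 60 N. Pads are 19 mm wide; open, the fingers measure 130 mm over their backs; the gripper's body (78 mm by 193 mm) begins 47 mm behind the grasp point.
Start: joints at [-55.743, 20.546, 0.682, 0, -70.136, -16.507], TCP at [0.206, -0.643, 0.227] pointing down, gripper open.
Joint ranges: [-176.03, 176.03], [-82.01, 121.73], [-58.28, 71.71], [-173.87, 95.51], [-174.79, -0.11], [-173.66, 173.66]. Speed limits (degrees/s): [136.94, 136.94, 172.46, 180, 180, 180].

## Interface

Orientations are given as [roll, pitch, yaw] about the fixed x, y, z axes, in that order (R = Rz(yaw) Ry(pitch) Rx(roll)).
In Python, from plant import get_state, viewer, close_job, r gives the robot as it stands.
- The arm moves only by the tool apply_moves, never from a script. Its argument "plan" is a list of rows, each a list of 3 entries, a list of its own where there are three numbers: the closure in counts, from 0 (fully open) to 255 (shut), then the shift along the tool's x, y, z in units of 50 mm (1.0 is 50 mm), then the turn about the tool's z in units of 6 degrees (1.0 is 6 degrees). A call has 1 to 12 rows; each row shifts and turns the commanded pose from where the row before left it, along the tool's axes as they then stand; what a row does not reach is not made up. A row lasts 1/8 s, in which the tool goes at most 62.5 mm and 10.7 degrees, less where a joint would pass 70% of its speed; a pose out of reach is approached as far as the arm can. A call is refused whole if a number of a shift passes 1 or a number of a turn 1, either way. A call with a gripper value outside its range is refused whole. The fingers move at their own pace and stop on an object; "squeeze" is the grip in N (left out, the last holds). Time passes only in rows, so rows that do not move let the fingers close. It gives the time, the measured TCP pose, the force and the opening at its end, in the units of the state.
- get_state(): the state, without advancing time (a new reading comes with each control period).
- viewer.capture(name): name is "side" or "top" or "wrist"; returns a dict with "frame" (420x560x3 uint8, blue, green, red), "K" (3x3 intrinsics, pixels), "D" ([k1, k2, p1, p2, k3] as OpenCV has them; the pictures are not rectified), "R" (3x3) and "t" (3): a world point X has camera coordinates R X + t; the wrist camera has in their place "mount" (4x4, takes a point from camera to tool coordinates, whose origin is the TCP and whose axes are the tool frame's). Camera axes: x right, y down, z forward; pixel columns grow to the right and rows downward; lengths in m; the calibration is good to about 2 mm. A picture is of the moment at which its call begins: read the wrist's pose just before it. There is no depth.
- close_job(): hands the job in, once; it reports no verdict.
The state is a dict: "time_s": time; "joints": joint angles; "qd": joint speeds; "joint_torque": joint torques, N m; "tcp_pos": TCP position; "eef_rot": TCP orientation; "contact_force": force on the tool from outside, world axes, zero at the start; "moment": the same for the moment, N m; "gripper_width": finger opening in m.
Only numpy, scipy, OpenCV 4.12 (cv2) and the standard library are available. Lean on these libraries where they do the work, as an engineer would, in place of code of your own. Each camera call takes 0.05 s, during which the arm holds its last target.

## Working session

There is one attempt and no reset: what is moved stays moved. The work goes in short steps, Python scripts to look and compute and a tool call to move; the robot and the scene stay as the last step left them, time stands still between calls to the robot, and variables do not carry over. Pictures are saved under pics/ and viewed, and the job is handed in when it is done.

Besides the shell and the picture viewer there is one more tool, called after ">>>" by a JSON object that holds its "fn" and its "kwargs". apply_moves: Moves the arm, as the interface text tells. Its arguments: {"type":"object","properties":{"plan":{"type":"array","items":{"type":"array"}},"squeeze":{"type":"number"}},"required":["plan"]}

```bash
ls; mkdir -p pics; python3 - <<'E'
from plant import get_state, viewer, r
import cv2,pickle
s=get_state();print(s,r.hold_point_z)
d={}
for n in("side","top","wrist"):
    c=viewer.capture(n);d[n]=c;cv2.imwrite(f"pics/{n}0.png",c["frame"])
pickle.dump((s,d),open("c0.pkl","wb"))
for n in d:print(n,{k:v for k,v in d[n].items() if k!="frame"})
E
```

```text
pics
{'time_s': 0.0, 'joints': array([-5.57431700e+01,  2.05914264e+01,  6.34121703e-01, -1.91439488e-02,
       -7.01361469e+01, -1.65074756e+01]), 'qd': array([-0.029095  , -0.16661031,  0.03526837, -0.06450011, -0.01926233,
       -0.08330111]), 'joint_torque': array([-5.81727954e-05, -5.82714736e+01,  2.93064737e+01,  6.99727044e+00,
        6.98617485e-03, -1.70139865e-04]), 'tcp_pos': array([ 0.20560348, -0.64241412,  0.2256285 ]), 'eef_rot': array([-1.79990699e+02, -9.47135990e-02,  1.07742827e+02]), 'contact_force': array([ 0.80489998,  0.13853657, -0.38316136]), 'moment': array([ 0.06355262, -0.02645233,  0.01354624]), 'gripper_width': 0.08775629552157731} 0.0188
side {'K': array([[420.16169884,   0.        , 275.74995444],
       [  0.        , 420.16169884, 210.3409441 ],
       [  0.        ,   0.        ,   1.        ]]), 'D': array([-0.11253417,  0.        ,  0.        ,  0.        ,  0.        ]), 'R': array([[-0.99090668, -0.13282159,  0.02150299],
       [-0.09733457,  0.59727283, -0.79611001],
       [ 0.09289745, -0.79096371, -0.60476977]]), 't': array([0.52960355,
[... 371 characters left out ...]

       [ 0.06372542, -0.01032489, -0.99791406]]), 't': array([-0.00710931,  0.52434126,  1.4001222 ])}
wrist {'K': array([[372.63326781,   0.        , 283.75514207],
       [  0.        , 372.63326781, 211.60716712],
       [  0.        ,   0.        ,   1.        ]]), 'D': array([-0.08908256,  0.        ,  0.        ,  0.        ,  0.        ]), 'mount': array([[ 9.99999308e-01,  6.84994705e-04,  9.56046291e-04,
         7.21064460e-05],
       [-9.26542715e-04,  9.59513757e-01,  2.81660243e-01,
        -7.65745673e-02],
       [-7.24403793e-04, -2.81660934e-01,  9.59513728e-01,
        -1.58073604e-01],
       [ 0.00000000e+00,  0.00000000e+00,  0.00000000e+00,
         1.00000000e+00]])}
```

View pics/side0.png

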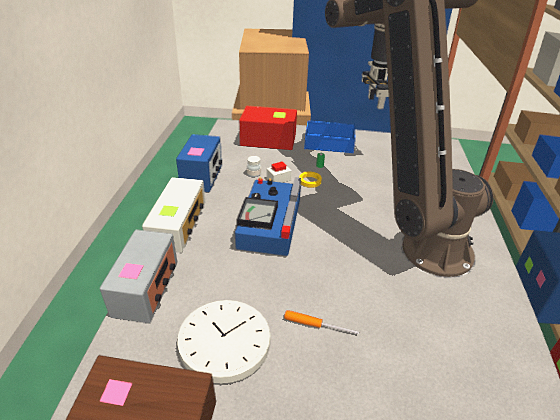

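View pics/top0.png

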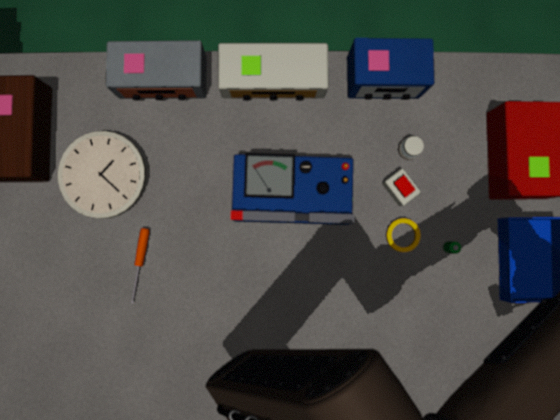

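```bash
cat > h.py <<'E'
import numpy as np,cv2
def ray(c,px,z):
    u=cv2.undistortPoints(np.array([[px]],float),c["K"],c["D"])[0,0]
    R,t=c["R"],c["t"]; o=-R.T@t; d=R.T@np.array([u[0],u[1],1]); return o+d*(z-o[2])/d[2]
def proj(c,X):
    return cv2.projectPoints(np.array(X,float).reshape(-1,3),cv2.Rodrigues(c["R"])[0],c["t"],c["K"],c["D"])[0][:,0]
E
python3 - <<'E'
import pickle,cv2
s,d=pickle.load(open("c0.pkl","rb"))
f=d["top"]["frame"][145:230,225:365];cv2.imwrite("pics/topz.png",cv2.resize(f,None,fx=5.7,fy=5.7,interpolation=cv2.INTER_CUBIC))
f=d["side"]["frame"][170:260,225:315];cv2.imwrite("pics/sidez.png",cv2.resize(f,None,fx=6.5,fy=6.5,interpolation=cv2.INTER_CUBIC))
E
```

```text
(no output)
```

View pics/topz.png

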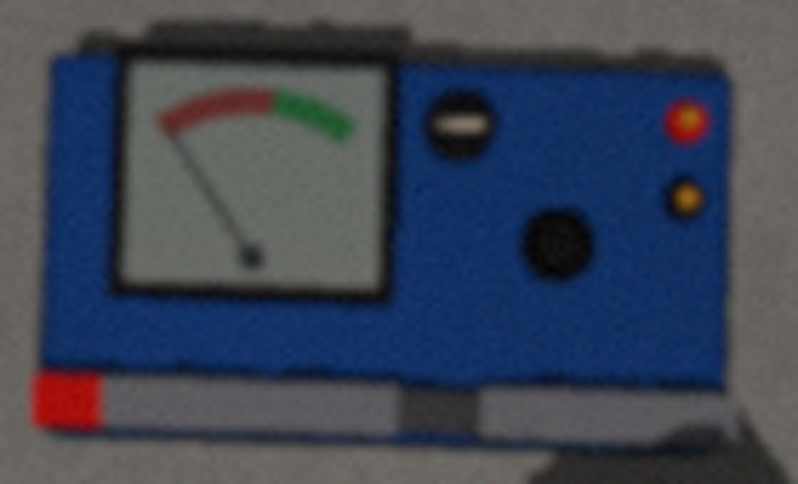

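View pics/sidez.png

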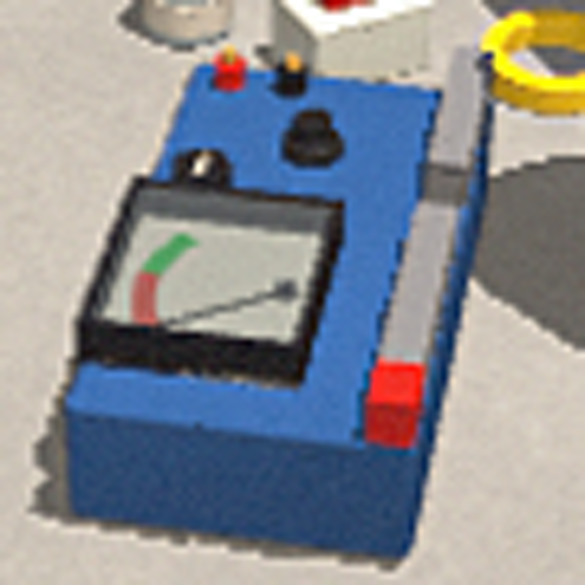

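The zoomed pictures show the blue case with the red end at top-image pixel about (237,215), the rail running right, and a dark patch, probably the key, at about (302,217). The meter is behind the rail, and the loose cap is at about (322,187).

```bash
python3 - <<'E'
import pickle,numpy as np
from h import *
s,d=pickle.load(open("c0.pkl","rb"))
Z=0.106
def t(x,y):return ((x+.5)/5.7-.5+225,(y+.5)/5.7-.5+145)
def sd(x,y):return ((x+.5)/6.5-.5+225,(y+.5)/6.5-.5+170)
for n,p in dict(redL=(34,400),redR=(101,402),k1=(400,408),k2=(480,411),railR=(740,416),redTL=(34,372),redBL=(36,428),k1t=(401,382),k1b=(401,433)).items():
    print("top",n,ray(d["top"],t(*p),Z if n[0]!='q' else .101).round(4))
for n,p in dict(redNearL=(365,405),redNearR=(417,410),redFarL=(373,363),redFarR=(424,366),k1L=(415,200),k1R=(460,204),k2L=(428,162),k2R=(470,170),endL=(452,50),endR=(487,55)).items():
    print("side",n,ray(d["side"],sd(*p),Z).round(4))
E
```

```text
top redL [0.4946 0.1039 0.106 ]
top redR [0.4936 0.075  0.106 ]
top k1 [ 0.4906 -0.0542  0.106 ]
top k2 [ 0.4892 -0.0888  0.106 ]
top railR [ 0.4867 -0.2016  0.106 ]
top redTL [0.5067 0.104  0.106 ]
top redBL [0.4825 0.103  0.106 ]
top k1t [ 0.5019 -0.0547  0.106 ]
top k1b [ 0.4798 -0.0546  0.106 ]
side redNearL [0.5066 0.1138 0.106 ]
side redNearR [0.4828 0.1135 0.106 ]
side redFarL [0.5067 0.0832 0.106 ]
side redFarR [0.483  0.0816 0.106 ]
side k1L [ 0.5015 -0.0487  0.106 ]
side k1R [ 0.4788 -0.049   0.106 ]
side k2L [ 0.4985 -0.0829  0.106 ]
side k2R [ 0.4765 -0.0793  0.106 ]
side endL [ 0.4967 -0.1907  0.106 ]
side endR [ 0.4774 -0.1889  0.106 ]
```

```bash
cat >> h.py <<'E'
def plan(pos,yaw,target,tyaw,n,grip=255):
    rows=[];p=np.array(pos,float);target=np.array(target,float);step=(target-p)/n;dy=(tyaw-yaw)/n
    for i in range(n):
        a=np.radians(yaw+dy*i);x=np.array([np.cos(a),np.sin(a),0]);y=np.array([np.sin(a),-np.cos(a),0])
        rows.append([grip,[round(float(v)/.05,2) for v in (step@x,step@y,-step[2])],round(-dy/6,3)])
    return rows
E
python3 - <<'E'
import pickle
from h import *
s,d=pickle.load(open("c0.pkl","rb"))
# triangulation of pts
def tri(pt,ps):
    A=[];b=[]
    for c,px in((d["top"],pt),(d["side"],ps)):
        u=cv2.undistortPoints(np.array([[px]],float),c["K"],c["D"])[0,0]
        for k in(0,1):
            A.append(c["R"][k]-u[k]*c["R"][2]);b.append(u[k]*c["t"][2]-c["t"][k])
    return np.linalg.lstsq(np.array(A),np.array(b),rcond=None)[0].round(4)
def t(x,y):return ((x+.5)/5.7-.5+225,(y+.5)/5.7-.5+145)
def sd(x,y):return ((x+.5)/6.5-.5+225,(y+.5)/6.5-.5+170)
print(tri(t(34,372),sd(365,405)),tri(t(36,428),sd(417,410)),tri(t(101,376),sd(373,363)),tri(t(400,382),sd(415,200)))
for r in plan(s["tcp_pos"],107.74,[.45,.0,.22],107.74+60,12) :print(r)
E
```

```text
[0.5073 0.1045 0.0982] [0.4831 0.1037 0.0976] [0.5063 0.0754 0.0996] [ 0.502  -0.0545  0.1018]
[255, [0.9, 0.71, 0.01], -0.833]
[255, [0.83, 0.79, 0.01], -0.833]
[255, [0.76, 0.86, 0.01], -0.833]
[255, [0.68, 0.92, 0.01], -0.833]
[255, [0.6, 0.98, 0.01], -0.833]
[255, [0.51, 1.03, 0.01], -0.833]
[255, [0.42, 1.07, 0.01], -0.833]
[255, [0.32, 1.1, 0.01], -0.833]
[255, [0.23, 1.12, 0.01], -0.833]
[255, [0.13, 1.14, 0.01], -0.833]
[255, [0.03, 1.15, 0.01], -0.833]
[255, [-0.07, 1.14, 0.01], -0.833]
```

>>> {"fn": "apply_moves", "kwargs": {"plan": [[255,[0.6,0.5,0],-0.5],[255,[0.6,0.55,0],-0.5],[255,[0.55,0.6,0],-0.5],[255,[0.5,0.6,0],-0.5],[255,[0.5,0.65,0],-0.5],[255,[0.45,0.65,0],-0.5],[255,[0.4,0.7,0],-0.5],[255,[0.4,0.7,0],-0.5],[255,[0.35,0.75,0],-0.5],[255,[0.3,0.75,0],-0.5],[255,[0.3,0.75,0],-0.5],[255,[0.25,0.75,0],-0.5]], "squeeze": 20}}

```text
time_s: 1.65
tcp_pos: [0.3906, -0.1961, 0.2266]
eef_rot: [180.0, 0.0, 143.9]
contact_force: [1.4, -0.1, 0.2]
gripper_width: 0.0003
```

```bash
python3 - <<'E'
from plant import get_state
from h import *
s=get_state();print(s["tcp_pos"],s["eef_rot"],s["gripper_width"],s["joints"])
for r in plan(s["tcp_pos"],s["eef_rot"][2],[.47,.06,.22],178.5,12) :print(r)
E
```

```text
[ 0.3906143  -0.196067    0.22657653] [1.79988114e+02 6.17145952e-03 1.43850661e+02] 0.0003377051906541294 [-6.30056524e-01 -2.65462057e+00 -2.75443057e+01 -6.71319944e-03
 -6.50983862e+01 -3.55164556e+01]
[255, [0.14, 0.42, 0.01], np.float64(-0.481)]
[255, [0.12, 0.43, 0.01], np.float64(-0.481)]
[255, [0.1, 0.44, 0.01], np.float64(-0.481)]
[255, [0.08, 0.44, 0.01], np.float64(-0.481)]
[255, [0.06, 0.44, 0.01], np.float64(-0.481)]
[255, [0.03, 0.45, 0.01], np.float64(-0.481)]
[255, [0.01, 0.45, 0.01], np.float64(-0.481)]
[255, [-0.01, 0.45, 0.01], np.float64(-0.481)]
[255, [-0.03, 0.45, 0.01], np.float64(-0.481)]
[255, [-0.05, 0.44, 0.01], np.float64(-0.481)]
[255, [-0.08, 0.44, 0.01], np.float64(-0.481)]
[255, [-0.1, 0.44, 0.01], np.float64(-0.481)]
```

>>> {"fn": "apply_moves", "kwargs": {"plan": [[255,[0.14,0.42,0],-0.48],[255,[0.12,0.43,0],-0.48],[255,[0.1,0.44,0],-0.48],[255,[0.08,0.44,0],-0.48],[255,[0.06,0.44,0],-0.48],[255,[0.03,0.45,0],-0.48],[255,[0.01,0.45,0],-0.48],[255,[-0.01,0.45,0],-0.48],[255,[-0.03,0.45,0],-0.48],[255,[-0.05,0.44,0],-0.48],[255,[-0.08,0.44,0],-0.48],[255,[-0.1,0.44,0],-0.48]]}}

```text
time_s: 3.15
tcp_pos: [0.4714, 0.0601, 0.2265]
eef_rot: [180.0, -0.0, 178.5]
contact_force: [0.6, 0.4, -0.0]
gripper_width: 0.0004
```

```bash
python3 - <<'E'
from plant import get_state,viewer
from h import *
import pickle
s=get_state();print(s["tcp_pos"],s["eef_rot"],s["contact_force"],s["gripper_width"],s["joints"])
c=viewer.capture("wrist");cv2.imwrite("pics/w1.png",c["frame"]);t=viewer.capture("top");cv2.imwrite("pics/t1.png",t["frame"])
pickle.dump((s,c,t),open("c1.pkl","wb"))
E
```

```text
[0.47140424 0.06005243 0.22652874] [ 1.79998973e+02 -3.08752239e-03  1.78459653e+02] [ 0.57947287  0.37798329 -0.01275184] 0.0003502605963373242 [ 3.10615461e+01  1.38289820e+00 -2.35790273e+01 -2.78889061e-03
 -6.50401224e+01 -3.26007165e+01]
```

View pics/w1.png

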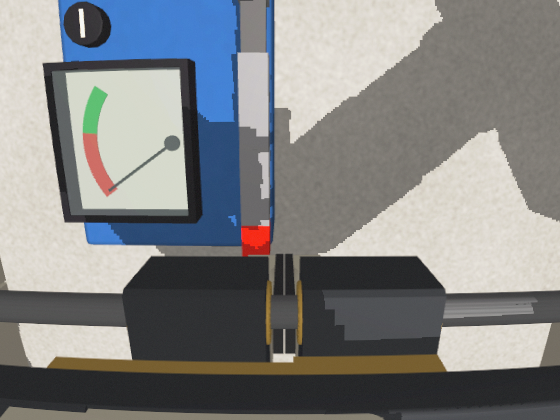

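```bash
cat >> h.py <<'E'
from scipy.spatial.transform import Rotation as Ro
def wristcam(s,c):
    T=np.eye(4);T[:3,:3]=Ro.from_euler("xyz",s["eef_rot"],degrees=True).as_matrix();T[:3,3]=s["tcp_pos"]
    M=np.linalg.inv(T@c["mount"]);return dict(K=c["K"],D=c["D"],R=M[:3,:3],t=M[:3,3])
E
python3 - <<'E'
from h import *
import pickle
s,c,t=pickle.load(open("c1.pkl","rb"));w=wristcam(s,c)
f=c["frame"][0:290,180:340];cv2.imwrite("pics/w1z.png",cv2.resize(f,None,fx=2,fy=2,interpolation=cv2.INTER_CUBIC)) 
for Z in(.098,.106):
  for p in[(241,227),(270,227),(242,254),(269,254),(239,53),(270,53)]:print(Z,p,ray(w,p,Z).round(4))
print(proj(w,[s["tcp_pos"]]))
E
```

```text
0.098 (241, 227) [0.5061 0.0803 0.098 ]
0.098 (270, 227) [0.4825 0.0809 0.098 ]
0.098 (242, 254) [0.5067 0.104  0.098 ]
0.098 (269, 254) [0.4842 0.1046 0.098 ]
0.098 (239, 53) [ 0.5003 -0.0523  0.098 ]
0.098 (270, 53) [ 0.4779 -0.0516  0.098 ]
0.106 (241, 227) [0.5051 0.0776 0.106 ]
0.106 (270, 227) [0.4821 0.0782 0.106 ]
0.106 (242, 254) [0.5056 0.1007 0.106 ]
0.106 (269, 254) [0.4838 0.1012 0.106 ]
0.106 (239, 53) [ 0.4994 -0.0513  0.106 ]
0.106 (270, 53) [ 0.4776 -0.0506  0.106 ]
[[282.41101583 272.67664223]]
```

View pics/w1z.png

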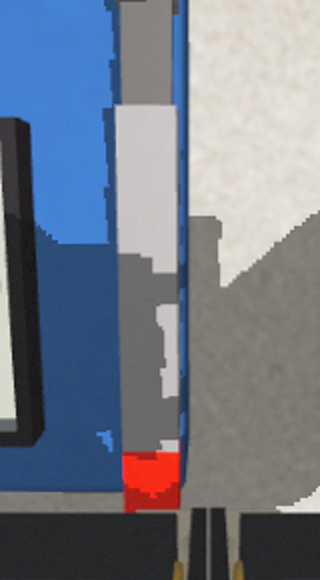

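View pics/t1.png

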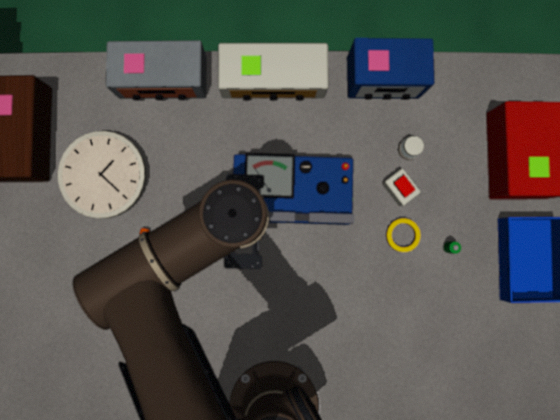

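>>> {"fn": "apply_moves", "kwargs": {"plan": [[255,[-0.11,0.16,0.3],0],[255,[-0.11,0.16,0.3],0],[255,[-0.11,0.16,0.3],0],[255,[-0.11,0.17,0.3],0],[255,[0,0,0.3],0],[255,[0,0,0.3],0],[255,[0,0,0.1],0],[255,[0,0,0.1],0],[255,[0,0,0],0]]}}

```text
time_s: 4.38
tcp_pos: [0.4941, 0.0907, 0.1266]
eef_rot: [180.0, 0.0, 178.3]
contact_force: [0.6, 0.9, 0.3]
gripper_width: 0.0007
```

```bash
python3 - <<'E'
from plant import get_state,viewer
from h import *
import pickle
s=get_state();print(s["tcp_pos"],s["eef_rot"],s["contact_force"],s["moment"])
c=viewer.capture("wrist");t=viewer.capture("side")
f=c["frame"];cv2.imwrite("pics/w2.png",f)
cv2.imwrite("pics/s2.png",cv2.resize(t["frame"][150:260,205:335],None,fx=5,fy=5,interpolation=cv2.INTER_CUBIC))
pickle.dump((s,c,t),open("c2.pkl","wb"))
E
```

```text
[0.49409444 0.09071437 0.12662163] [1.79998139e+02 8.17132899e-03 1.78303635e+02] [0.57613437 0.89710711 0.26305908] [ 0.04476336  0.06764539 -0.05142683]
```

View pics/w2.png

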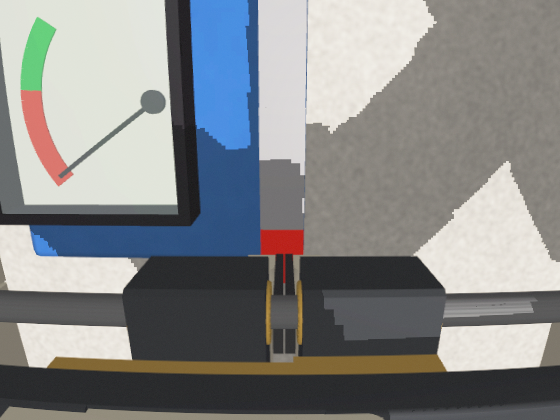

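View pics/s2.png

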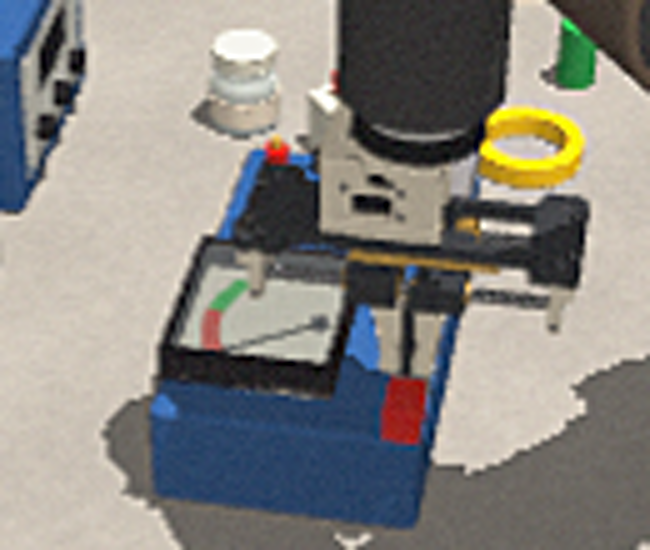

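```bash
python3 - <<'E'
from h import *
import pickle
s,c,t=pickle.load(open("c2.pkl","rb"))
def rayp(c,px,y):
    a=ray(c,px,0);b=ray(c,px,1);k=(y-a[1])/(b[1]-a[1]);return a+k*(b-a)
for p in[(555,328),(255,293),(405,375),(430,380)]:
    for y in(.07,.09,.11):print(p,rayp(t,(205+p[0]/5,150+p[1]/5),y).round(3))
E
```

```text
(555, 328) [0.408 0.07  0.146]
(555, 328) [0.408 0.09  0.161]
(555, 328) [0.408 0.11  0.177]
(255, 293) [0.588 0.07  0.15 ]
(255, 293) [0.585 0.09  0.165]
(255, 293) [0.581 0.11  0.181]
(405, 375) [0.496 0.07  0.098]
(405, 375) [0.494 0.09  0.115]
(405, 375) [0.492 0.11  0.131]
(430, 380) [0.48  0.07  0.097]
(430, 380) [0.479 0.09  0.113]
(430, 380) [0.477 0.11  0.129]
```

>>> {"fn": "apply_moves", "kwargs": {"plan": [[255,[0,0,0.1],0],[255,[0,0,0.1],0],[255,[0,0,0.1],0],[255,[0,0,0.02],0],[255,[0,0,0.02],0],[255,[0,0,0],0]]}}

```text
time_s: 5.22
tcp_pos: [0.4941, 0.0908, 0.1096]
eef_rot: [180.0, 0.0, 178.3]
contact_force: [0.9, 0.3, 0.5]
gripper_width: 0.0002
```

>>> {"fn": "apply_moves", "kwargs": {"plan": [[255,[0,0,0.02],0],[255,[0,0,0.02],0],[255,[0,0,0],0]]}}

```text
time_s: 5.6
tcp_pos: [0.494, 0.0908, 0.1075]
eef_rot: [-180.0, -0.0, 178.3]
contact_force: [-0.1, 0.7, -0.2]
gripper_width: 0.0003
```

>>> {"fn": "apply_moves", "kwargs": {"plan": [[255,[0,0,0.02],0],[255,[0,0,0],0]]}}

```text
time_s: 5.85
tcp_pos: [0.494, 0.0908, 0.1065]
eef_rot: [-180.0, -0.0, 178.3]
contact_force: [-0.4, 0.2, -0.7]
gripper_width: 0.0004
```

>>> {"fn": "apply_moves", "kwargs": {"plan": [[255,[0,0,0.02],0],[255,[0,0,0],0]]}}

```text
time_s: 6.1
tcp_pos: [0.4941, 0.0908, 0.1063]
eef_rot: [-180.0, 0.0, 178.3]
contact_force: [-3.3, 1.0, 8.4]
gripper_width: 0.0003
```

>>> {"fn": "apply_moves", "kwargs": {"plan": [[255,[0,-0.05,0],0],[255,[0,-0.1,0],0],[255,[0,-0.1,0],0],[255,[0,-0.1,0],0],[255,[0,-0.1,0],0],[255,[0,-0.1,0],0],[255,[0,-0.1,0],0]]}}

```text
time_s: 6.98
tcp_pos: [0.4943, 0.0588, 0.1063]
eef_rot: [179.9, 0.1, 178.3]
contact_force: [-0.6, 4.6, 5.6]
gripper_width: 0.0007
```

>>> {"fn": "apply_moves", "kwargs": {"plan": [[255,[0,-0.1,0],0],[255,[0,-0.1,0],0],[255,[0,-0.1,0],0],[255,[0,-0.1,0],0],[255,[0,-0.1,0],0],[255,[0,-0.1,0],0],[255,[0,-0.1,0],0],[255,[0,-0.1,0],0]]}}

```text
time_s: 7.98
tcp_pos: [0.4931, 0.0188, 0.1063]
eef_rot: [179.9, 0.1, 178.3]
contact_force: [0.1, 4.6, 5.7]
gripper_width: 0.0007
```

>>> {"fn": "apply_moves", "kwargs": {"plan": [[255,[0.01,-0.1,0],0],[255,[0.01,-0.1,0],0],[255,[0,-0.1,0],0],[255,[0,-0.1,0],0],[255,[0,-0.1,0],0],[255,[0,-0.1,0],0],[255,[0,-0.1,0],0]]}}

```text
time_s: 8.85
tcp_pos: [0.4906, -0.0165, 0.1061]
eef_rot: [180.0, 0.1, 178.3]
contact_force: [-0.9, 4.6, 6.4]
gripper_width: 0.0004
```

>>> {"fn": "apply_moves", "kwargs": {"plan": [[255,[0,-0.1,0],0],[255,[0,-0.1,0],0],[255,[0,-0.1,0],0],[255,[0,-0.1,0],0],[255,[0,-0.1,0],0],[255,[0,-0.1,0],0]]}}

```text
time_s: 9.6
tcp_pos: [0.4897, -0.0465, 0.1061]
eef_rot: [180.0, 0.1, 178.3]
contact_force: [0.1, 4.9, 6.2]
gripper_width: 0.0
```

>>> {"fn": "apply_moves", "kwargs": {"plan": [[255,[0,-0.05,0],0],[255,[0,-0.05,0],0]]}}

```text
time_s: 9.85
tcp_pos: [0.4895, -0.0515, 0.106]
eef_rot: [180.0, 0.1, 178.3]
contact_force: [-0.8, 5.0, 6.4]
gripper_width: 0.0005
```

>>> {"fn": "apply_moves", "kwargs": {"plan": [[255,[0,-0.05,0],0],[255,[0,-0.05,0],0]]}}

```text
time_s: 10.1
tcp_pos: [0.4893, -0.0565, 0.106]
eef_rot: [180.0, 0.1, 178.3]
contact_force: [0.5, 4.2, 5.6]
gripper_width: 0.0006
```

>>> {"fn": "apply_moves", "kwargs": {"plan": [[255,[0,-0.05,0],0],[255,[0,-0.05,0],0]]}}

```text
time_s: 10.35
tcp_pos: [0.4884, -0.0619, 0.1055]
eef_rot: [-180.0, -0.0, 178.3]
contact_force: [-0.3, 0.7, 0.6]
gripper_width: 0.0004
```

>>> {"fn": "apply_moves", "kwargs": {"plan": [[255,[0,-0.07,0],0],[255,[0,-0.07,0],0],[255,[0,0,0],0],[255,[0,0,0.04],0],[255,[0,0,0.04],0],[255,[0,0,0],0]]}}

```text
time_s: 11.1
tcp_pos: [0.4883, -0.0686, 0.1014]
eef_rot: [-180.0, -0.0, 178.3]
contact_force: [-0.1, 1.3, -0.2]
gripper_width: 0.0004
```

>>> {"fn": "apply_moves", "kwargs": {"plan": [[255,[0,0,0.04],0],[255,[0,0,0.04],0],[255,[0,0,0],0]]}}

```text
time_s: 11.48
tcp_pos: [0.4884, -0.0686, 0.0976]
eef_rot: [-180.0, 0.0, 178.3]
contact_force: [-1.3, 0.6, 5.1]
gripper_width: 0.0002
```

>>> {"fn": "apply_moves", "kwargs": {"plan": [[255,[0,0,0.04],0],[255,[0,0,0.04],0],[255,[0,0,0.02],0],[255,[0,0,0],0],[255,[0,0,0],0]]}}

```text
time_s: 12.1
tcp_pos: [0.4885, -0.0686, 0.0929]
eef_rot: [-180.0, 0.0, 178.3]
contact_force: [-2.0, -0.1, 7.9]
gripper_width: 0.0006
```

```bash
python3 - <<'E'
from plant import get_state,viewer
from h import *
s=get_state();print(s["tcp_pos"],s["contact_force"])
c=viewer.capture("wrist");t=viewer.capture("side")
cv2.imwrite("pics/w3.png",c["frame"])
cv2.imwrite("pics/s3.png",cv2.resize(t["frame"][150:260,205:335],None,fx=5,fy=5,interpolation=cv2.INTER_CUBIC))
E
```

```text
[ 0.48845976 -0.06859675  0.09290834] [-1.95731568 -0.14128584  7.88624324]
```

View pics/s3.png

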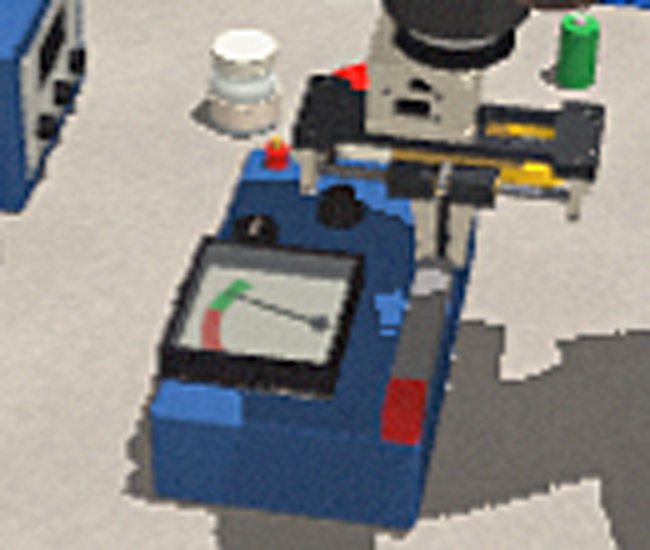

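View pics/w3.png

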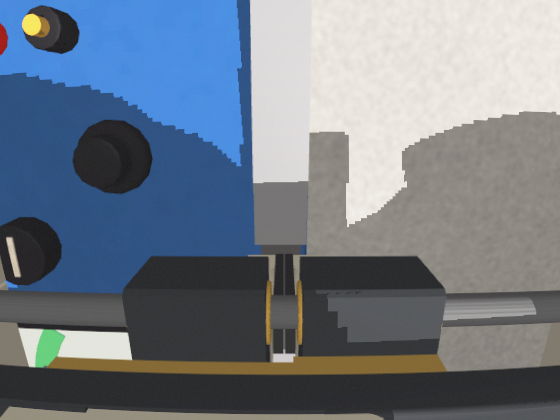

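The side picture shows the needle tip in the green at about (240,293). The wrist picture shows the fingers down in the notch and the cap still standing. I'll press slightly deeper for margin and hold.

>>> {"fn": "apply_moves", "kwargs": {"plan": [[255,[0,0,0.02],0],[255,[0,0,0],0],[255,[0,0,0],0],[255,[0,0,0],0],[255,[0,0,0],0],[255,[0,0,0],0]]}}

```text
time_s: 12.95
tcp_pos: [0.4885, -0.0686, 0.092]
eef_rot: [-180.0, 0.0, 178.3]
contact_force: [-2.8, 0.9, 8.1]
gripper_width: 0.0004
```

```bash
python3 - <<'E'
from plant import get_state,viewer,close_job
from h import *
t=viewer.capture("side");u=viewer.capture("top")
s=get_state();print(s["tcp_pos"],s["contact_force"])
a=cv2.resize(t["frame"][150:260,205:335],(400,338));b=cv2.resize(u["frame"],(400,300))
o=np.zeros((338,800,3),np.uint8);o[:,:400]=a;o[:300,400:]=b;cv2.imwrite("pics/f4.png",o)
E
```

```text
[ 0.48845748 -0.06857829  0.09195774] [-2.71572744  0.45986967  7.25623183]
```

View pics/f4.png

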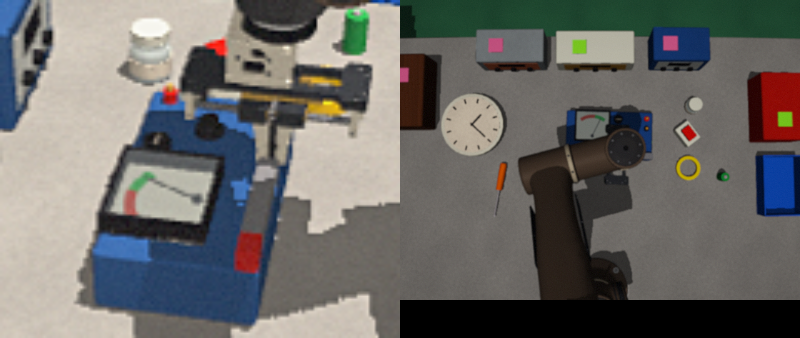

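The needle is well into the green, with its tip at about (150,178) in the left half, and the loose things stand where they were. Handing in.

```bash
python3 -c "
from plant import close_job;print(close_job())"
```

```text
the job is handed in; nothing more can be done
None
```

I handed the job in with the fingers still holding the key down and the needle in the green. No verdict came back.

**What I did:** I touched the red end with the shut fingertips at about 8 N. I then slid them along the rail top with about 6 N of downward push. At y ≈ -0.06 the force dropped to nearly zero as the tip came off the rail at the notch. I moved 7 mm further in and pressed the key there.

**Last checks:**
- **Key:** about 9 mm down, worked out from the height of the fingertips, with about 7–8 N of push. I had no direct reading of the key or the needle.
- **Needle:** in the green in the side camera picture.
- **Loose things:** by eye none had moved in the final pictures. I did not measure them, and the cap was hard to see behind the gripper at the end.

**Disagreement:** the side camera placed the rail 5–10 mm away along y from where the top camera did. I trusted the top and wrist views. The fingers found the notch within a few millimetres of where they showed it.

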